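# Lock the panel jig: line up the slotted disc and shoot the bar home

## Task

Lock the panel jig on the bench: with the fingertips, turn the slotted disc (two posts stand on it to push against) until its slot lines up with the steel bar, then push the bar (it has an upright tab at its tail) through the slot until its nose is fully home against the end stop. Only push, lift nothing, leave the screwdriver, glue bottle and tub where they are, and finish clear of everything.

Things in the scene. Friction and masses are not known exactly. Their poses are not given: they have to be found in the camera images.
- jig: Fixed white board 530 x 120 mm on the bench, at another place and yaw each time. Origin on the disc's axis at bench level, z up, +x is the way the bar is pushed. Along x in mm: bar rail -250 to -53, disc at 0, receiving rail 53 to 80, end stop, dark blue drilled panel 100 to 265. Rails: 50 wide, cheeks 33 high, floor 20 high (receiving 18), 24 (receiving 32) between cheeks.
- disc (a joint): Angle (rad, counter-clockwise from above) of the steel disc, 100 mm across, top 36 mm above the bench, with a bevel-mouthed slot 28 mm wide right across it, open on top, floor at bar level. The slot is in line with the bar at 0 and equally at pi; range -0.6 to 3.74, start 0.6 to 2.54. Stays where left (friction 0.16 N m). The bar enters within about 0.08 rad of the line.
- post_a (a point): Centre of the top of one of two round steel posts on the disc, 14 mm in diameter, 36 to 66 mm above the bench, 34 mm from the disc's axis, 90 degrees from the slot: towards the jig's +y at disc angle 0. Turns with the disc.
- post_b (a point): Centre of the top of the other, equal post, opposite post_a.
- strap (a point): Centre of the top of the keeper strap that crosses over the bar rail at jig x -72 to -58 mm, 50 mm wide, top 42 mm above the bench (screw heads 45). An equal strap, 10 mm long, crosses the receiving rail at jig x 55 to 65 mm.
- bar: Loose steel bar 20 mm wide, 14 high, 172 long, about 0.42 kg, lying on the rail floor (underside 20 mm above the bench). Origin at the tip of its rounded nose, on the underside; its x points forward like the jig's x. Starts with the nose 53 to 70 mm before the disc's axis, under the strap; home is nose at jig x = 80 mm. Slides with less than 8 N.
- tab (a point): Centre of the rear face of the bar's upright tab, 172 mm behind the nose tip and 54 mm above the bench. The tab is 44 mm wide, 12 mm thick, from 34 to 74 mm above the bench; the space behind it is free. When the bar is home this point is at jig x = -92 mm.
- stop (a point): Centre of the near face of the end stop, jig x = 80 mm, 27 mm above the bench (the stop is 50 mm wide and reaches up to 44 mm): where the nose must arrive.
- driver: Bystander: loose screwdriver 200 mm long with a blue handle, lying on the bench about 125 mm to the jig's +y side of the bar rail. Origin at its underside.
- glue: Bystander: loose white glue bottle, 52 mm in diameter, 115 mm tall, standing about 165 mm to the jig's -y side of the disc. Origin at its underside.
- tub: Bystander: loose grey open tub, 72 mm in diameter, 60 mm tall, standing about 150 mm to the jig's -y side of the bar rail. Origin at its underside.
Not all that is in view belongs to the job. Of the things like the bar, leave any that is black or pink; of the rest the smaller one is meant.

How it is judged (in metres and radians):
On the way, in this order (a step that is already met when the one before it is completed fails the run):
1. the disc's slot is lined up with the bar ((value of joint disc between -0.12 and 0.12 rad or value of joint disc between 3.02 and 3.26 rad)), for 0.1 s.
2. the bar is home against the end stop (x of bar in the frame of jig above 0.074 m), for 0.1 s.
At the end, for the whole second after the job is handed in: The bar lies flat in its rails through the disc's slot, its nose within 6 mm of the end stop and at rest, the disc's slot in line with it, and the screwdriver, bottle and tub within 20 mm of where they were (x of bar in the frame of jig between 0.074 and 0.084 m and horizontal distance between bar and stop below 0.01 m and z of bar in the frame of jig below 0.026 m and angle between the x axis of bar and the x axis of jig, either way round below 0.09 rad and linear speed of bar below 0.01 m/s and (value of joint disc between -0.2 and 0.2 rad or value of joint disc between 2.94 and 3.34 rad) and distance of each of driver, glue, tub from where it was at the start of the episode below 0.02 m); the robot touches nothing.
It fails at once if the bar is lifted or tipped out of its rail (nose or tab raised by more than about 12 mm) (z of bar in the frame of jig above 0.032 m or z of tab in the frame of jig above 0.066 m).
It fails at once if a bystander is shifted by more than 20 mm, lifted or knocked over (distance of any of driver, glue, tub from where it was at the start of the episode above 0.02 m or angle between any of glue, tub's own z axis and vertical above 0.4 rad).
It also fails if it takes over 48 s, if anything falls off the work surface, if the arm or the gripper's body presses on something with over 40 N, if the wrist force passes 120 N, or if a joint passes its speed limit or range.

## Robot

A 6-joint arm with a two-finger parallel gripper is mounted at the origin on the work surface. World frame = base frame: x ahead of the robot, y to its left, z up, the work surface at z = 0. Lengths are in m, angles in degrees, forces in N, time in s.
With the tool pointing down it reaches from about 0.35 to 0.875 m from the base axis. Payload 4.2 kg.
Tool frame: the origin (TCP) lies midway between the tips of the shut fingers; the grasp point (between the pads) lies 19 mm behind it; y points along the fingers, z is the direction in which the jaws open and shut, and the axes are right-handed (so a half turn about y gives the same grasp; the last joint's range is limited). The gripper opens to 87 mm and grips with 3 to 60 N. Pads are 19 mm wide; open, the fingers measure 117 mm over their backs; the gripper's body (75 mm by 190 mm) begins 51 mm behind the grasp point.
Start: joints at [89.301, 22.042, 0.453, 0, -68.411, -14.817], TCP at [0.167, 0.602, 0.223] pointing down, gripper open.
Joint ranges: [-179.83, 179.83], [-69.29, 118.12], [-61.27, 80.66], [-181.25, 117.63], [-171.15, -9.14], [-177.46, 177.46]. Speed limits (degrees/s): [159.86, 159.86, 180, 180, 180, 180].

## Interface

Orientations are given as [roll, pitch, yaw] about the fixed x, y, z axes, in that order (R = Rz(yaw) Ry(pitch) Rx(roll)).
In Python, from workcell import env gives the robot as it stands. The module is installed in compiled form; this text tells all that it offers. Calls block until the motion is done:
- env.goto(position, orientation): joint-space move of the TCP to a pose.
- env.move_straight(position, rotation=None, rate=0.15, force_limit=None): straight line of the TCP; rotation=None keeps the orientation; rate is the mean speed in m/s. With force_limit (N) it stops when the force on the tool has changed by that much, and returns True; else False.
- env.set_joints(angles): joint-space move.
- env.gripper_to(opening, grasp_force=None): opening from 0.0 (shut) to 1.0 (fully open); grasp_force is the grip in N (None keeps the last); returns when the fingers have stopped.
- env.dwell(seconds).
- env.inverse_kinematics(position, orientation): joint angles nearest the present ones, or None.
- env.read_state(): the state.
- env.grab_frame(name): name is "side" or "top"; returns a dict with "image" (480x640x3 uint8, blue, green, red), "fx", "fy", "cx", "cy" (pixels), "position" and "orientation" of the camera in the world. Camera axes: x right, y up, looking along -z (the intrinsics and any distortion apply to the point x, -y, -z); pixel columns grow to the right and rows downward; lengths in m; the calibration is good to about 2 mm. A picture is of the moment at which its call begins. There is no depth.
A pose or a line that the arm cannot do raises env.Unreachable and nothing moves.
- env.close_job(): hands the job in, once; it reports no verdict.
Trained networks look in a picture, given as the dict that the camera call returned (one of the last four; its "shot" number tells which), for a name from the list of things; names that differ only in an ending like _2 or _b are one class to them, and where a whole thing is asked for, a point or a joint stands for the part that bears it (a point fixed in the world has none). Each returns a list of dicts, best first, with "score" (0 to 1); they miss things now and then, are a little off and sometimes report something else, mostly with a low value. They report only what shows in the picture. A call takes as long as a camera call. They do not tell look-alikes from the thing itself.
- env.search_frame(picture, thing): "xyz" ([x, y, z] in m, in world coordinates, good to about 4 mm: the middle of the surface that is visible of it).
- env.trace(picture, thing): "mask" (480x640 bool, what is visible of it).
The state is a dict: "clock": time; "joint_positions": joint angles; "qvel": joint speeds; "joint_torque": joint torques, N m; "position": TCP position; "tool_rot": TCP orientation; "force": force on the tool from outside, world axes, zero at the start; "wrist_torque": the same for the moment, N m; "opening": opening from 0.0 (shut) to 1.0 (fully open).
Only numpy, scipy, OpenCV 4.12 (cv2) and the standard library are available. Lean on these libraries where they do the work, as an engineer would, in place of code of your own. Each camera call takes 0.05 s, during which the arm holds its last target.

## Working session

There is one attempt and no reset: what is moved stays moved. The work goes in short steps, each a Python script; the robot and the scene stay as the last script left them, time stands still between calls to the robot, and variables do not carry over. Pictures are saved under pics/ and viewed, and the job is handed in when it is done.

```bash
mkdir -p pics; cat > h.py <<'E'
import numpy as np, cv2
from workcell import env
from scipy.spatial.transform import Rotation as R
E
python3 - <<'E'
from h import *
import pickle
for n in ("side","top"):
    f=env.grab_frame(n); cv2.imwrite(f"pics/{n}0.png",f["image"])
    print({k:v for k,v in f.items() if k!="image"})
    pickle.dump(f,open(f"{n}0.pkl","wb"))
    for t in ("jig","disc","post_a","strap","bar","tab","stop","driver","glue","tub"):
        try: print(n,t,[(np.round(d["xyz"],3).tolist(),round(d["score"],2)) for d in env.search_frame(f,t)])
        except Exception as e: print(n,t,e)
s=env.read_state();print(s)
E
```

```text
{'fx': 457.091456238572, 'fy': 457.091456238572, 'cx': 320.05436995506676, 'cy': 233.50598370970607, 'position': array([-0.22666599, -0.61720508,  0.99516463]), 'orientation': array([ 46.64714165,  -0.23140791, -46.91067851]), 'shot': 1}
side jig [([0.557, 0.113, 0.029], 0.64)]
side disc [([0.567, 0.036, 0.033], 0.88)]
side post_a [([0.568, 0.042, 0.034], 0.81), ([0.753, -0.034, 0.039], 0.63)]
side strap [([0.554, 0.108, 0.031], 0.65), ([0.48, -0.117, 0.018], 0.28)]
side bar [([0.583, -0.367, 0.013], 0.88), ([0.605, -0.127, 0.034], 0.75), ([0.24, 0.313, 0.024], 0.64), ([0.279, -0.264, 0.02], 0.6)]
side tab [([0.279, -0.261, 0.022], 0.78), ([0.609, -0.125, 0.038], 0.71), ([0.577, -0.367, 0.015], 0.57)]
side stop [([0.558, 0.11, 0.029], 0.71)]
side driver [([0.478, -0.116, 0.022], 0.63)]
side glue []
side tub [([0.751, -0.034, 0.042], 0.89)]
{'fx': 454.4594181701967, 'fy': 454.4594181701967, 'cx': 322.9905161383576, 'cy': 240.19674372137086, 'position': array([0.25221547, 0.03779915, 1.32817432]), 'orientation': array([ 9.65755196e+00,  5.99291255e-02, -8.82435323e+01]), 'shot': 2}
top
[... 619 characters left out ...]
ub [([0.771, -0.032, 0.026], 0.9)]
{'clock': 1.1, 'joint_positions': array([ 8.93024308e+01,  2.20409416e+01,  4.53209404e-01, -5.96759516e-04,
       -6.84117247e+01, -1.48167161e+01]), 'qvel': array([ 0.01451444, -0.01796899,  0.06689816,  0.032466  , -0.07697386,
       -0.06371761]), 'joint_torque': array([ 3.30411758e-04, -3.90478456e+01,  1.87625045e+01,  4.22453195e+00,
        1.54131517e-02, -2.27165026e-05]), 'position': array([0.16714113, 0.60221449, 0.2225603 ]), 'tool_rot': array([-9.00003832e+01, -6.75348038e-04,  1.64485495e+02]), 'force': array([-0.15541116,  0.14510931,  0.50012351]), 'wrist_torque': array([0.00872993, 0.0083746 , 0.02662734]), 'opening': 1.0017024550697569}
```

View pics/side0.png

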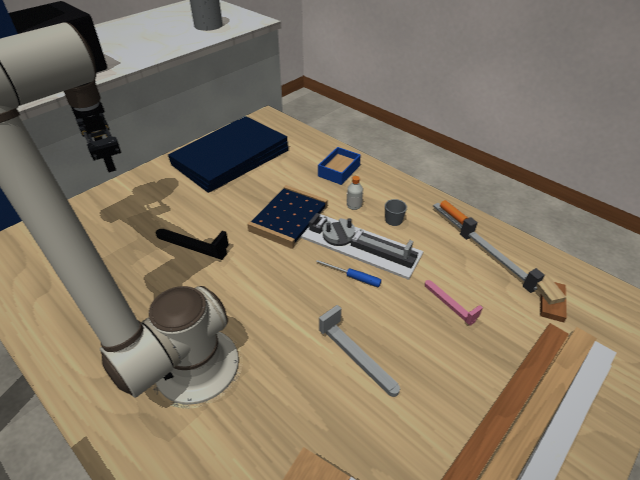

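View pics/top0.png

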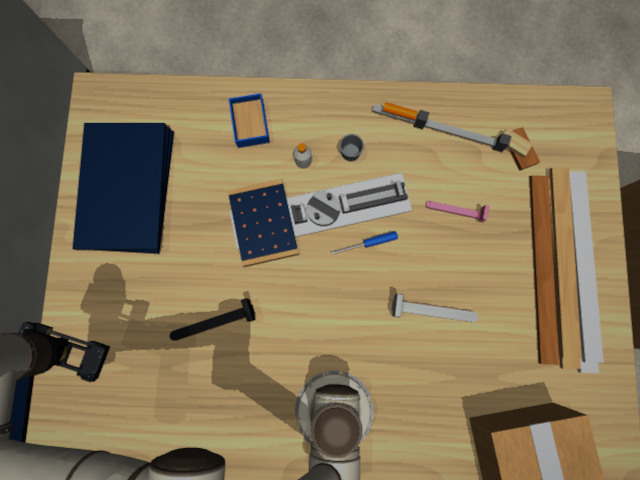

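The jig runs from the bar's tail at top-view (402,190) through the disc (322,207) to the panel (263,222). I'll zoom in next.

```bash
python3 - <<'E'
import cv2
a=cv2.imread("pics/top0.png")[165:265,225:420]; cv2.imwrite("pics/topz.png",cv2.resize(a,None,fx=4,fy=4,interpolation=cv2.INTER_CUBIC))
a=cv2.imread("pics/side0.png")[170:290,240:430]; cv2.imwrite("pics/sidez.png",cv2.resize(a,None,fx=4,fy=4,interpolation=cv2.INTER_CUBIC))
E
```

```text
(no output)
```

View pics/topz.png

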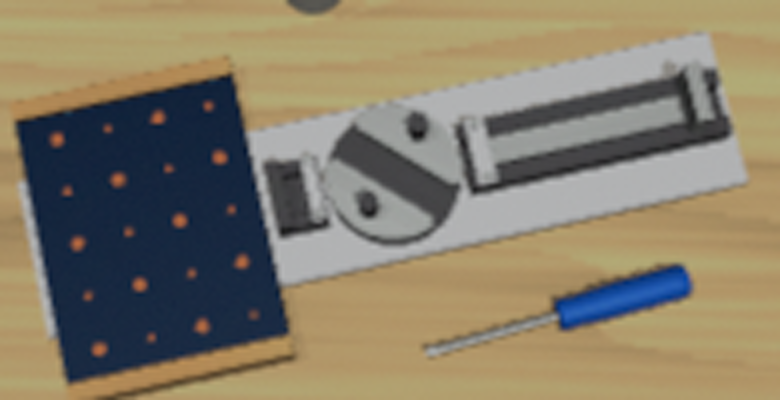

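View pics/sidez.png

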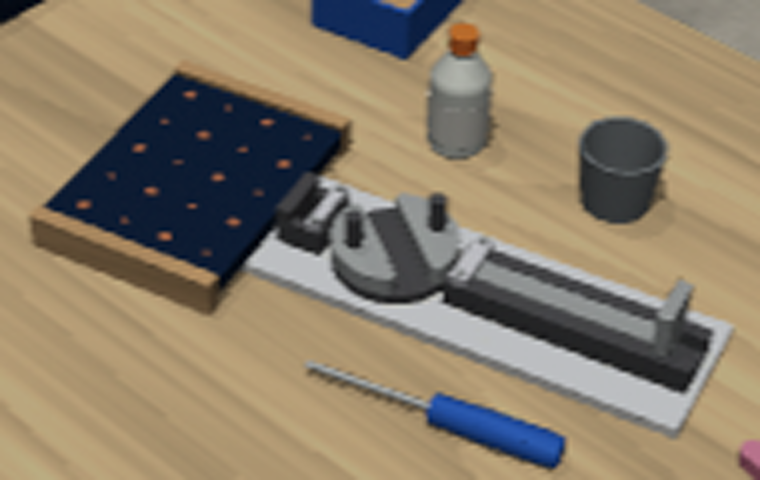

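```bash
cat >> h.py <<'E'
def proj(f,P):
    P=np.atleast_2d(P).astype(float); M=R.from_euler('xyz',f["orientation"],degrees=True).as_matrix()
    c=(P-f["position"])@M
    return np.c_[f["cx"]+f["fx"]*c[:,0]/-c[:,2], f["cy"]+f["fy"]*(-c[:,1])/-c[:,2]]
def j2w(p,P):
    P=np.atleast_2d(P).astype(float); c,s=np.cos(p[2]),np.sin(p[2])
    return np.c_[p[0]+c*P[:,0]-s*P[:,1], p[1]+s*P[:,0]+c*P[:,1], P[:,2]]
def w2j(p,P):
    P=np.atleast_2d(P).astype(float); c,s=np.cos(p[2]),np.sin(p[2]); d=P[:,:2]-p[:2]
    return np.c_[c*d[:,0]+s*d[:,1],-s*d[:,0]+c*d[:,1],P[:,2]]
def circ(r,z,cx=0,cy=0,n=40):
    t=np.linspace(0,2*np.pi,n); return np.c_[cx+r*np.cos(t),cy+r*np.sin(t),0*t+z]
def box(x0,x1,w,z): return np.array([[x0,-w/2,z],[x1,-w/2,z],[x1,w/2,z],[x0,w/2,z],[x0,-w/2,z]])
def outlines(th,nose):
    o=[circ(.05,.036),box(-.072,-.058,.05,.042),box(.055,.065,.05,.042),box(-.25,-.053,.05,.033),
       box(nose-.172,nose-.160,.044,.074),box(nose-.172,nose-.160,.044,.034)]
    for k in (1,-1):
        a=th+k*np.pi/2; o+=[circ(.007,.066,.034*np.cos(a),.034*np.sin(a),16)]
        d=np.array([np.cos(th),np.sin(th)]);n=np.array([-d[1],d[0]])*.014*k
        o+=[np.array([[*(-.045*d+n),.036],[*(.045*d+n),.036]])]
    o+=[np.array([[nose-.16,.01,.034],[nose,.01,.034],[nose,-.01,.034],[nose-.16,-.01,.034]])]
    return o
def overlay(f,p,th,nose,crop,k,name):
    x0,x1,y0,y1=crop; im=cv2.resize(f["image"][y0:y1,x0:x1],None,fx=k,fy=k,interpolation=cv2.INTER_CUBIC)
    for P in outlines(th,nose):
        q=((proj(f,j2w(p,P))-[x0,y0]+.5)*k*8).astype(int)
        cv2.polylines(im,[q.reshape(-1,1,2)],False,(0,255,0),1,cv2.LINE_AA,3)
    cv2.imwrite(name,im)
def px2z(f,uv,z):
    M=R.from_euler('xyz',f["orientation"],degrees=True).as_matrix()
    d=M@np.array([(uv[0]-f["cx"])/f["fx"],-(uv[1]-f["cy"])/f["fy"],-1]); t=(z-f["position"][2])/d[2]
    return f["position"]+t*d
E
cat > fit.py <<'E'
from h import *
import pickle
from scipy.optimize import least_squares
T=pickle.load(open("top0.pkl","rb"));S=pickle.load(open("side0.pkl","rb"))
t=lambda u,v:(225+u/4-.5,165+v/4-.5); s=lambda u,v:(240+u/4-.5,170+v/4-.5)
obs=[(T,t(457,121),(-.058,-.025,.042)),(T,t(484,114),(-.072,-.025,.042)),(T,t(471,190),(-.058,.025,.042)),
(T,t(733,132),(-.25,.025,.033)),
(S,s(445,275),(-.058,.025,.042)),(S,s(482,236),(-.058,-.025,.042))]
post=[(T,t(417,117),-1),(T,t(367,199),1),(S,s(437,200),-1),(S,s(354,215),1)]
def res(q):
    r=[proj(f,j2w(q,P))[0]-uv for f,uv,P in obs]
    for f,uv,k in post:
        a=q[3]+k*np.pi/2; r.append(proj(f,j2w(q,[.034*np.cos(a),.034*np.sin(a),.066]))[0]-uv)
    return np.ravel(r)
# initial
q=least_squares(res,[.57,.045,np.pi/2+.2,2.4],loss="soft_l1").x
print(q,np.degrees(q[2:]),res(q).reshape(-1,2).round(1).tolist())
np.save("q.npy",q)
overlay(T,q[:3],q[3],-.06,(265,415,170,235),5,"pics/ovt.png")
overlay(S,q[:3],q[3],-.06,(300,430,205,280),6,"pics/ovs.png")
for nm,f,uv in (("T",T,(322,207)),): print(px2z(f,uv,.036))
E
python3 fit.py
```

```text
[0.57162497 0.05006013 1.80828295 5.52802839] [103.60698131 316.73269604] [[1.5, -0.8], [-0.5, -0.0], [1.7, -1.8], [-0.1, 0.4], [0.1, 0.2], [-1.9, 0.1], [0.0, 0.4], [0.1, -0.3], [-0.4, -0.4], [-0.7, 0.2]]
[0.57017182 0.0517959  0.036     ]
```

View pics/ovt.png

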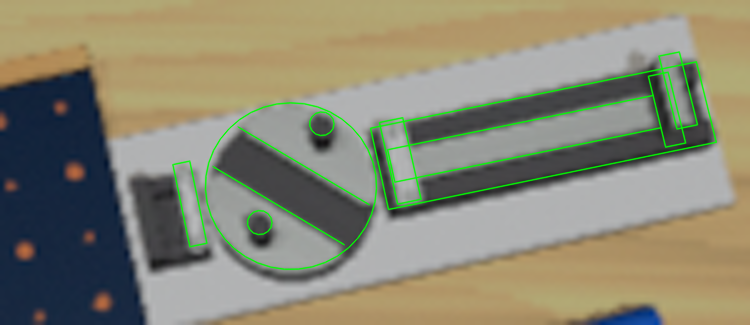

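View pics/ovs.png

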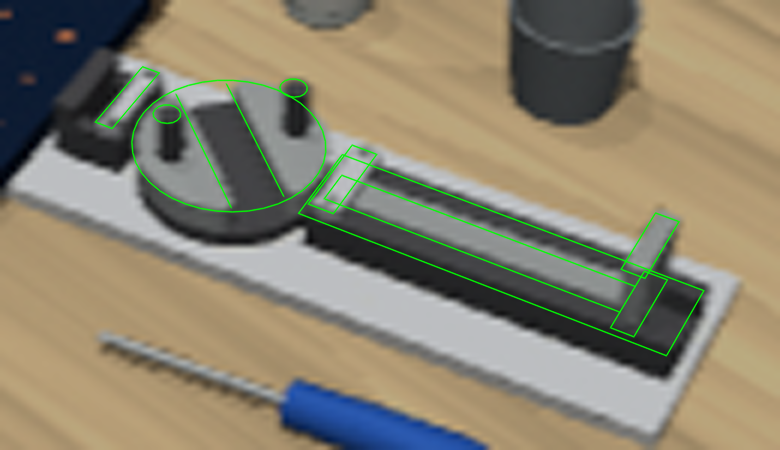

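```bash
cat > efit.py <<'E'
from h import *
import pickle
from scipy.optimize import minimize
from scipy.ndimage import map_coordinates
def dense(P,step=.001):
    o=[]
    for a,b in zip(P[:-1],P[1:]):
        n=max(2,int(np.linalg.norm(b-a)/step)); o.append(a+(b-a)*np.linspace(0,1,n,endpoint=False)[:,None])
    return np.vstack(o)
def grads(f):
    g=cv2.GaussianBlur(f["image"],(0,0),.9).astype(float)
    return np.max(np.hypot(cv2.Sobel(g,-1,1,0),cv2.Sobel(g,-1,0,1)),axis=2)
def sel(th,nose):
    o=outlines(th,nose); return [(o[0],2),(o[1],1),(o[2],.6),(o[3],2),(o[4],1),(o[7],1.5),(o[9],1.5),(o[6],.7),(o[8],.7)]
def fit(frames,q0,fixed_jig=False):
    G=[grads(f) for f in frames]
    def cost(v):
        q=np.array(q0)+v[:5]*[.005,.005,.02,.05,.005]; c=0
        for i,(f,g) in enumerate(zip(frames,G)):
            off=v[5+2*i:7+2*i]
            for P,w in sel(q[3],q[4]):
                uv=proj(f,j2w(q,dense(P)))+off
                c-=w*np.minimum(map_coordinates(g,[uv[:,1],uv[:,0]],order=1),120).mean()/50
            c+=.3*np.sum((off/1.0)**2)
        return c
    n=5+2*len(frames); best=None
    rng=np.random.default_rng(0)
    for k in range(8):
        r=minimize(cost,rng.normal(0,.6,n)*(k>0)*np.r_[np.ones(5),np.full(n-5,.3)],method="Powell")
        if best is None or r.fun<best.fun: best=r
        print(round(r.fun,3),(np.array(q0)+r.x[:5]*[.005,.005,.02,.05,.005]).round(4),r.x[5:].round(2))
    return np.array(q0)+best.x[:5]*[.005,.005,.02,.05,.005],best.x[5:]
if __name__=="__main__":
    T=pickle.load(open("top0.pkl","rb"));S=pickle.load(open("side0.pkl","rb"))
    q=np.load("q.npy"); q0=np.r_[q[:3],q[3]-np.pi,-.06]
    q,off=fit([T,S],q0); np.save("qf.npy",q)
    print(q,off,np.degrees(q[2:4]))
    for f,o in ((T,off[:2]),(S,off[2:])): f["cx"]+=o[0]; f["cy"]+=o[1]
    overlay(T,q[:3],q[3],q[4],(265,415,170,235),5,"pics/ovt2.png")
    overlay(S,q[:3],q[3],q[4],(300,430,205,280),6,"pics/ovs2.png")
E
python3 efit.py
```

```text
-49.225 [ 0.5715  0.0491  1.8131  2.3476 -0.0578] [-0.05  0.48  0.45 -0.3 ]
-49.231 [ 0.5713  0.0485  1.8133  2.352  -0.0576] [-0.23  0.44  0.37 -0.41]
-49.226 [ 0.5717  0.049   1.8134  2.3495 -0.0577] [-0.07  0.52  0.4  -0.29]
-49.23 [ 0.5714  0.0487  1.8126  2.3335 -0.0578] [-0.21  0.44  0.37 -0.37]
-49.215 [ 0.5707  0.0484  1.8158  2.3378 -0.0577] [-0.21  0.3   0.4  -0.48]
-49.214 [ 0.5721  0.0491  1.8111  2.3572 -0.0576] [-0.08  0.58  0.42 -0.28]
-49.224 [ 0.5719  0.0487  1.8127  2.3507 -0.0577] [-0.16  0.56  0.32 -0.31]
-49.229 [ 0.5717  0.0488  1.8121  2.354  -0.0576] [-0.14  0.51  0.4  -0.35]
[ 0.57134542  0.04849793  1.81328766  2.35197454 -0.05764886] [-0.23237686  0.44183633  0.36509862 -0.41392722] [103.89373007 134.75821439]
```

View pics/ovt2.png

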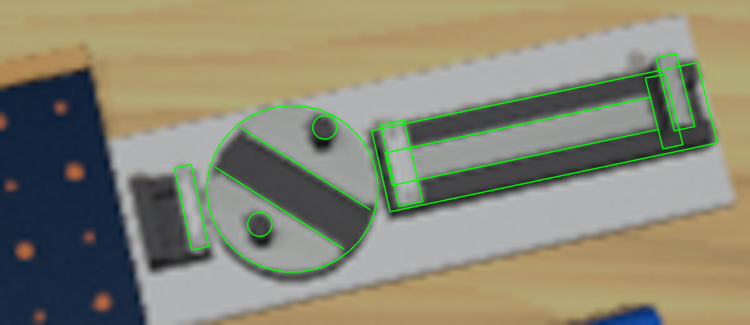

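View pics/ovs2.png

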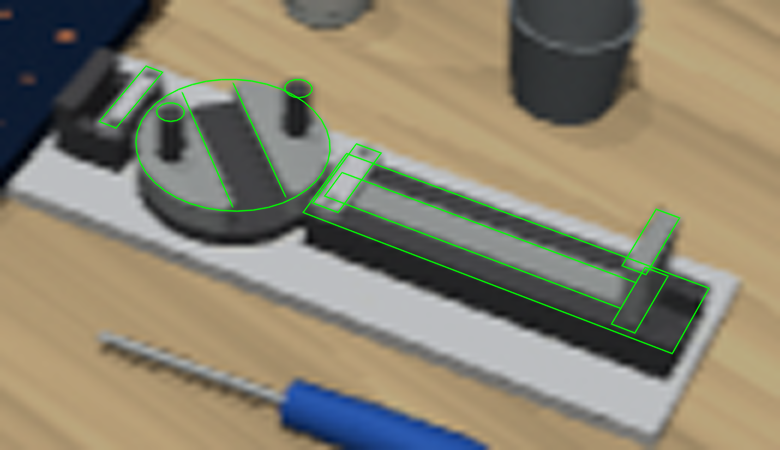

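```bash
python3 - <<'E'
from h import *
import pickle
S=pickle.load(open("side0.pkl","rb"));T=pickle.load(open("top0.pkl","rb")); q=np.load("qf.npy")
S["cx"]+=.37+.8; S["cy"]+=-.4+1.7
overlay(S,q[:3],q[3],q[4],(300,430,205,280),6,"pics/ovs3.png")
overlay(T,q[:3],q[3],q[4],(295,415,175,235),6,"pics/ovt3.png")
E
```

```text
(no output)
```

View pics/ovs3.png

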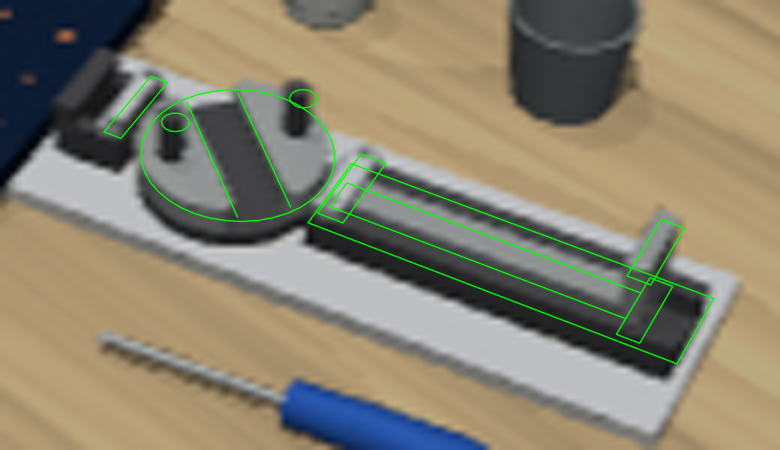

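View pics/ovt3.png

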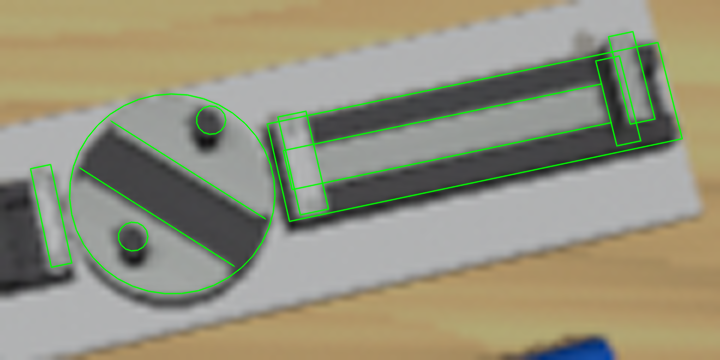

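```bash
cat >> h.py <<'E'
def tip(q,x,y,z): return j2w(q,[x,y,z])[0]
def turn_pose(q,phi,gap,z):
    r=np.array([np.cos(phi),np.sin(phi)]); t=np.array([-r[1],r[0]])
    c=.034*r-(.0165+gap)*t
    yaw=np.degrees(phi+np.pi/2+q[2])-180
    return tip(q,c[0],c[1],z),[-90,0,yaw]
E
python3 - <<'E'
from h import *
q=np.load("qf.npy"); ph0=q[3]-np.pi/2
for a in (ph0,np.pi/2):
    p,o=turn_pose(q,a,.008,.05); print(p,o,env.inverse_kinematics(p,o))
for x in (-.26,-.1): print(env.inverse_kinematics(tip(q,x,0,.042),[-90,0,np.degrees(q[2])]))
env.gripper_to(0.0)
p,o=turn_pose(q,ph0,.009,.16); env.goto(p,o)
p[2]=.05; print(env.move_straight(p,rate=.1,force_limit=8))
s=env.read_state(); print(s["clock"],s["position"],s["force"],s["opening"])
f=env.grab_frame("side"); cv2.imwrite("pics/a.png",cv2.resize(f["image"][150:290,250:450],None,fx=4,fy=4))
E
```

```text
[0.55505441 0.0871095  0.05      ] [-90, 0, np.float64(58.65194446151199)] [ 25.44326092  26.51574361 -20.71022986   0.         -42.77402652
 -56.79131646]
[0.53245718 0.06411699 0.05      ] [-90, 0, np.float64(103.8937300722277)] [ 24.20178305  24.55644415 -24.36237459   0.         -41.08118127
 -10.30805298]
[-3.94579203e+00  3.51824793e+01 -5.30064513e+00  2.54444375e-14
 -4.95168756e+01  1.78395221e+01]
[ 10.85227415  29.85178734 -15.88820664   0.         -44.26000601
   3.04145593]
False
6.1833 [0.55609894 0.08816307 0.05066078] [-0.29527198 -0.31356875 -0.11643784] 0.0036653114686317064
```

View pics/a.png

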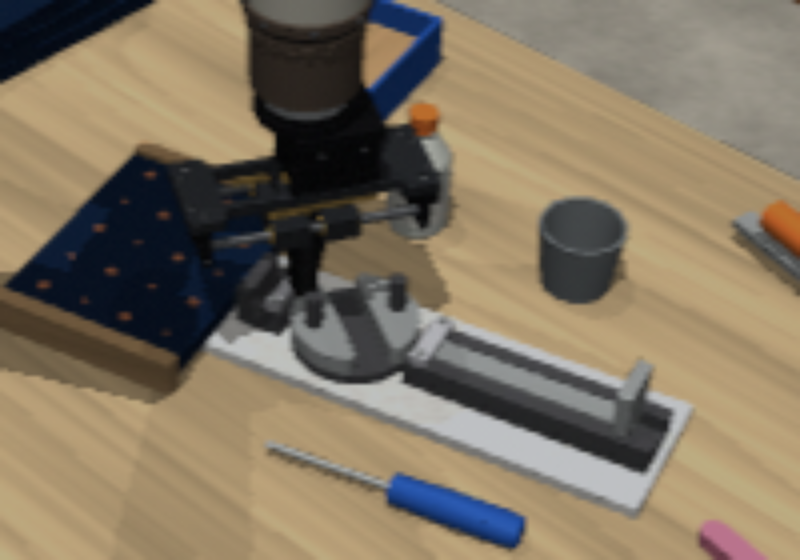

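The shut fingers are down beside post_b, left of the disc, and the body is clear of the bottle. Now I'll push the post round its arc.

```bash
python3 - <<'E'
from h import *
q=np.load("qf.npy"); ph0=q[3]-np.pi/2
p,o=turn_pose(q,ph0,.0,.05); print(env.move_straight(p,rotation=o,rate=.03,force_limit=3)); s=env.read_state();print(s["position"]-p,s["force"])
for a in np.linspace(ph0,np.pi/2,7)[1:]:
    p,o=turn_pose(q,a,.0,.05); env.move_straight(p,rotation=o,rate=.05)
    s=env.read_state();print(s["clock"],(s["position"]-p).round(4),s["force"].round(2))
p,o=turn_pose(q,np.pi/2,.015,.05); env.move_straight(p,rotation=o,rate=.08)
p[2]=.13; env.move_straight(p,rate=.15)
p=tip(q,-.26,0,.13); env.goto(p,[-90,0,np.degrees(q[2])])
import pickle
for n in ("top","side"):
    f=env.grab_frame(n); pickle.dump(f,open(n+"1.pkl","wb"))
    overlay(f,q[:3],np.pi,q[4],(295,415,175,235) if n=="top" else (300,430,205,280),6,f"pics/b{n}.png")
print(env.read_state()["clock"])
E
```

```text
False
[-3.18041591e-05 -1.90375382e-04  1.73413106e-04] [ 0.37532144 -0.11090388 -0.06647346]
6.9667 [0.0011 0.0007 0.0003] [ 2.35  1.68 -1.28]
7.25 [0.001  0.0009 0.0003] [ 1.86  5.13 -0.58]
7.5333 [0.0004 0.0004 0.0002] [1.38 4.97 0.11]
7.8167 [0.     0.0001 0.0002] [0.66 3.99 1.02]
8.1 [-0.0001 -0.0001  0.0002] [-0.54  3.72  2.83]
8.3833 [-0.0003 -0.0002  0.    ] [-0.66  3.49  1.96]
10.6333
```

View pics/btop.png

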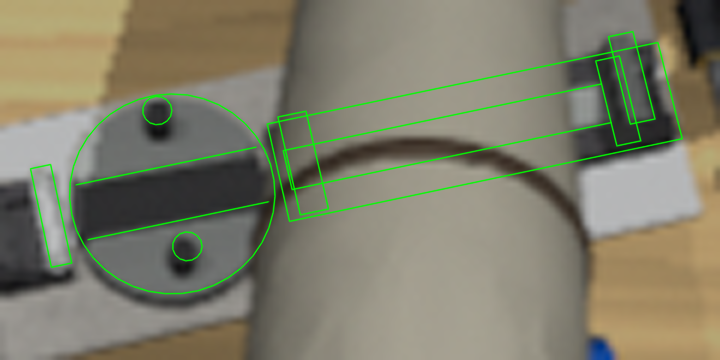

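View pics/bside.png

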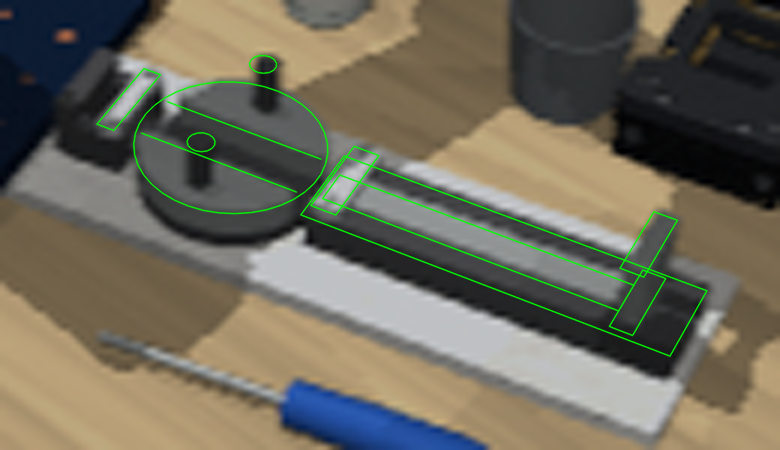

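The slot edges sit within about 0.02 rad of the green line for angle π, so the disc is aligned. Next I push the bar.

```bash
python3 - <<'E'
from h import *
q=np.load("qf.npy"); yaw=[-90,0,np.degrees(q[2])]
def st(m): s=env.read_state(); print(m,s["clock"],w2j(q,s["position"]).round(4),s["force"].round(2))
print(env.move_straight(tip(q,-.26,0,.042),rotation=yaw,rate=.1,force_limit=10)); st("down")
print(env.move_straight(tip(q,-.225,0,.042),rate=.03,force_limit=3)); st("contact?")
print(env.move_straight(tip(q,-.17,0,.042),rate=.04,force_limit=14)); st("entered")
E
```

```text
False
down 11.6667 [[-0.2603 -0.0006  0.0428]] [ 0.35  0.45 -0.3 ]
False
contact? 12.9833 [[-2.249e-01 -1.000e-04  4.200e-02]] [ 0.42 -0.96 -0.44]
False
entered 14.5083 [[-0.1699 -0.      0.042 ]] [ 0.18 -0.49  0.47]
```

```bash
python3 - <<'E'
from h import *
q=np.load("qf.npy")
def st(m): s=env.read_state(); print(m,s["clock"],w2j(q,s["position"]).round(4),s["force"].round(2))
print(env.move_straight(tip(q,-.115,0,.042),rate=.04,force_limit=14)); st("mid")
print(env.move_straight(tip(q,-.092,0,.042),rate=.02,force_limit=14)); st("home")
f=env.grab_frame("side"); cv2.imwrite("pics/c.png",cv2.resize(f["image"][150:290,250:450],None,fx=4,fy=4))
E
```

```text
False
mid 16.0333 [[-1.15e-01 -1.00e-04  4.20e-02]] [-0.28 -1.89  2.48]
True
home 16.7333 [[-0.1045  0.0002  0.0421]] [ 0.83 -1.89  1.04]
```

View pics/c.png

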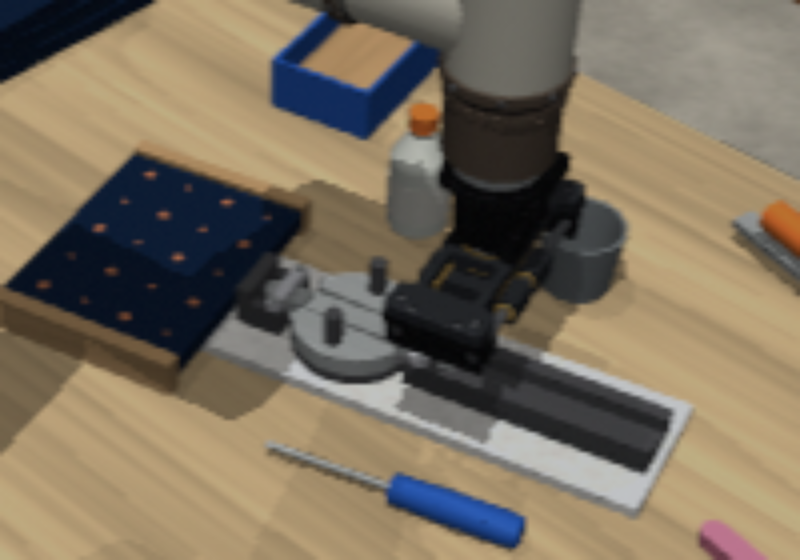

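```bash
python3 - <<'E'
from h import *
import pickle
q=np.load("qf.npy")
def st(m): s=env.read_state(); print(m,s["clock"],w2j(q,s["position"]).round(4),s["force"].round(2))
print(env.move_straight(tip(q,-.092,0,.042),rate=.02,force_limit=28)); st("home2")
env.move_straight(tip(q,-.13,0,.042),rate=.08); st("back")
env.move_straight(tip(q,-.13,0,.16),rate=.2)
env.goto(tip(q,-.30,0.2,.30),[-90,0,np.degrees(q[2])])
for n in ("top","side"):
    f=env.grab_frame(n); pickle.dump(f,open(n+"2.pkl","wb"))
    overlay(f,q[:3],np.pi,.08,(275,415,175,235) if n=="top" else (290,430,205,290),5,f"pics/d{n}.png")
    cv2.imwrite(f"pics/dr{n}.png",cv2.resize(f["image"][175:235,275:415] if n=="top" else f["image"][205:290,290:430],None,fx=5,fy=5,interpolation=cv2.INTER_CUBIC))
st("away")
E
```

```text
True
home2 17.2083 [[-1.043e-01  1.000e-04  4.310e-02]] [ 1.63 -4.61 -0.48]
back 17.6833 [[-0.1305  0.0003  0.0417]] [-0.65  0.13 -1.33]
away 19.6667 [[-0.2993  0.1993  0.2987]] [-0.12 -0.16 -0.38]
```

View pics/dtop.png

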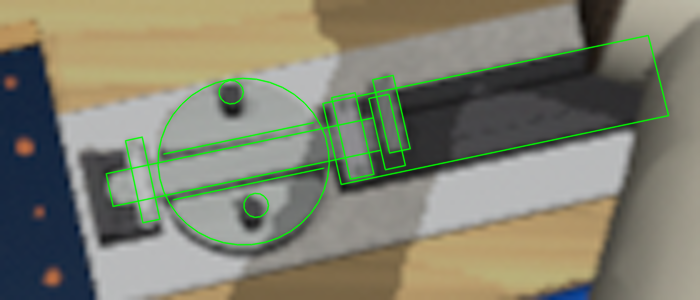

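View pics/drtop.png

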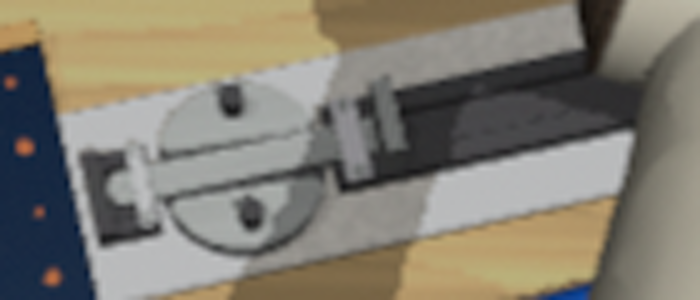

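View pics/drside.png

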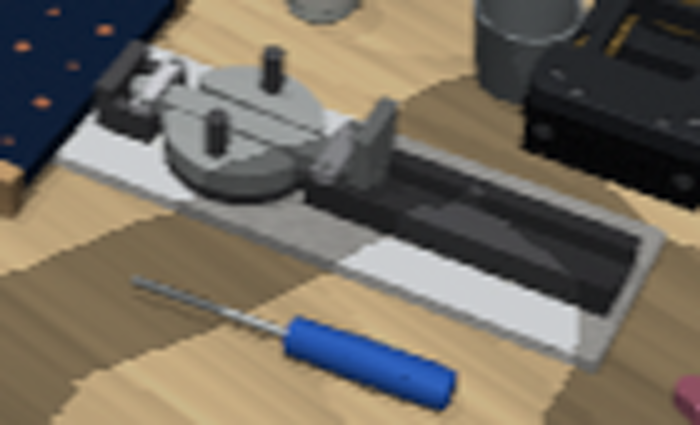

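```bash
python3 - <<'E'
from h import *
import pickle
q=np.load("qf.npy")
for n,c in (("top",(285,330,190,225)),("side",(305,350,208,243))):
    f=pickle.load(open(n+"2.pkl","rb")); x0,x1,y0,y1=c;k=16
    if n=="top": f["cx"]-=.23;f["cy"]+=.44
    else: f["cx"]+=.37;f["cy"]-=.41
    im=cv2.resize(f["image"][y0:y1,x0:x1],None,fx=k,fy=k,interpolation=cv2.INTER_CUBIC)
    im=cv2.convertScaleAbs(im,alpha=1.3)
    for P,col in ((box(.055,.065,.05,.042),(0,255,0)),(np.array([[.08,-.025,.044],[.08,.025,.044]]),(0,0,255)),(np.array([[.08,-.016,.034],[.08,.016,.034]]),(255,0,255)),(np.array([[.074,-.016,.034],[.074,.016,.034]]),(255,255,0)),(circ(.05,.036),(0,255,0))):
        cv2.polylines(im,[((proj(f,j2w(q,P))-[x0,y0]+.5)*k).astype(int).reshape(-1,1,2)],False,col,1)
    cv2.imwrite(f"pics/e{n}.png",im)
E
```

```text
(no output)
```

View pics/etop.png

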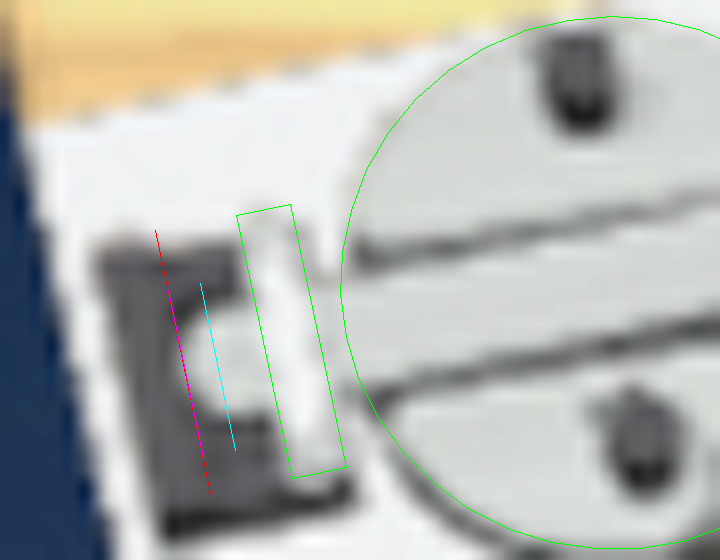

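View pics/eside.png

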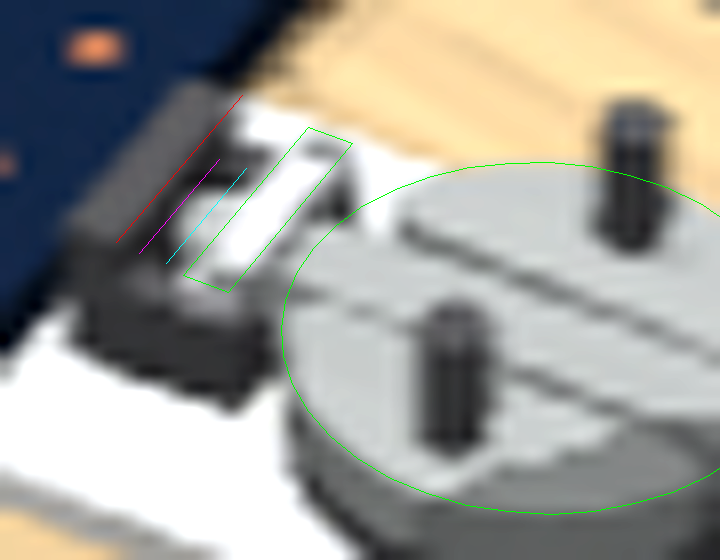

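```bash
python3 - <<'E'
from h import *
f=env.grab_frame("top")
for t in ("glue","tub","driver"): print(t,[(np.round(d["xyz"],3).tolist(),round(d["score"],2)) for d in env.search_frame(f,t)][:2])
print(env.read_state()["clock"]); env.close_job()
E
```

```text
glue [([0.712, 0.113, 0.077], 0.88)]
tub [([0.772, -0.03, 0.03], 0.78)]
driver [([0.474, -0.104, 0.019], 0.75), ([0.563, 0.048, 0.035], 0.22)]
19.8667
the job is handed in; nothing more can be done
```

The jig is locked and I handed the job in at about 20 s on the robot's clock; no verdict is reported. With the shut fingers I pushed post_b round until the disc went from about 2.35 rad to about π. Then I pushed the bar by its tab, through the slot and up against the end stop.

**Bar:** The final pictures show the nose at about jig x = 79–80 mm, lying in the slot. A second push, with the limit at 28 N, moved it only 0.2 mm, so it was solidly against something.

**Disc:** The slot was within about 0.02 rad of the line before the bar went in.

**Bystanders:** The glue bottle and tub were found within about 4 mm of where they started. The screwdriver was partly hidden by the arm; its detected position was about 12 mm from the side view's first reading, but that reading came from the other camera. The fingers never went near it. I retracted to 0.30 m height, clear of everything.

**Disagreements:**
- The finger stopped 2.8 mm short of the home position I computed. I put this down to error in my fit of the jig's position, since the pictures show the nose at the stop.
- The side camera's overlay was about 1–2 pixels off the top camera's.

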